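# Lay the standing cylinder down in its shelf lane

### The arm

A 6-joint arm with a two-finger parallel gripper is mounted at the origin on the work surface. World frame = base frame: x ahead of the robot, y to its left, z up, the work surface at z = 0. Lengths are in m, angles in rad, forces in N, time in s.
With the tool pointing down it reaches from about 0.425 to 0.95 m from the base axis. Payload 3.5 kg.
Tool frame: the origin (TCP) lies midway between the tips of the shut fingers; the grasp point (between the pads) lies 19 mm behind it; z points along the fingers, x is the direction in which the jaws open and shut, and the axes are right-handed (so a half turn about z gives the same grasp; the last joint's range is limited). The gripper opens to 85 mm and grips with 20 to 120 N. Pads are 22 mm wide; open, the fingers measure 114 mm over their backs; the gripper's body (76 mm by 85 mm) begins 54 mm behind the grasp point. The pads swing forward as they close: fully open they stand 13 mm farther back than shut.
Start: joints at [-1.409, 0.286, 1.577, -0, 1.279, -0.15], TCP at [0.207, -0.642, 0.231] pointing down, gripper open.
Joint ranges: [-2.77, 2.77], [-0.9, 2.22], [0.21, 2.48], [-1.53, 4.67], [0.24, 2.81], [-2.84, 2.84]. Speed limits (rad/s): [2.79, 2.79, 3.14, 3.14, 3.14, 3.14].

### API

Orientations are given as a unit quaternion [x, y, z, w].
In Python, from plant import readout, optics, ctrl gives the robot as it stands. The module is installed in compiled form; this text tells all that it offers.
- The arm moves only by the shell command python3 -m crank 'ROWS' [OPENING] [FORCE]. ROWS is text: rows parted by semicolons, each of 6 numbers parted by spaces: the shift along the tool's x, y, z in mm, then the turn, a rotation vector about the tool's x, y, z in rad. In form: dx dy dz ax ay az; .... A call has 1 to 5 rows; each row shifts and turns the commanded pose from where the row before left it, along the tool's axes as they then stand; what a row does not reach is not made up. A row lasts 1/8 s, in which the tool goes at most 62.5 mm and 10.7 degrees, less where a joint would pass 70% of its speed; a pose out of reach is approached as far as the arm can. A call is refused whole if a number of a shift passes 62.5 or a number of a turn 0.188, either way. A call with a gripper value outside its range is refused whole. OPENING is the opening, from -1 (shut) to 1 (fully open), set as the call begins (- or left out, the last holds). The fingers move at their own pace and stop on an object; FORCE is the grip in N (left out, the last holds). Time passes only in rows, so rows that do not move let the fingers close. It gives the time, the measured TCP pose, the force and the opening at its end, in the units of the state.
- readout.get_state(): the state, without advancing time (a new reading comes with each control period).
- optics.read_camera(name): name is "scene" or "top" or "wrist"; returns the picture (384x512x3 uint8, red, green, blue); there is no depth.
- optics.calibration(name): a dict with "mtx" (3x3 intrinsics, pixels), "dist_coeffs" ([k1, k2, p1, p2, k3] as OpenCV has them; the pictures are not rectified), "rvec" (rotation vector, rad) and "tvec" (3), from world to camera coordinates, as OpenCV has them; the wrist camera has in their place "tool_from_camera" (4x4, takes a point from camera to tool coordinates, whose origin is the TCP and whose axes are the tool frame's). Camera axes: x right, y down, z forward; pixel columns grow to the right and rows downward; lengths in m; the calibration is good to about 2 mm. A picture is of the moment at which its call begins: read the wrist's pose just before it. calibration takes no time and is no camera call.
- ctrl.sign_off(): hands the job in, once; it reports no verdict.
Trained networks look in the newest picture that a camera, given by its name, has taken for a name from the list of things; names that differ only in an ending like _2 or _b are one class to them, and where a whole thing is asked for, a point or a joint stands for the part that bears it (a point fixed in the world has none). Each returns a list of dicts, best first, with "p" (0 to 1); they miss things now and then, are a little off and sometimes report something else, mostly with a low value. They report only what shows in the picture. A call takes as long as a camera call. They do not tell look-alikes from the thing itself.
- optics.recognise(camera, thing): "xy" ([column, row] as shares, 0 to 1, of the picture: columns of its width, rows of its height, amid what is visible of it).
The state is a dict: "time": time; "qpos": joint angles; "dq": joint speeds; "joint_efforts": joint torques, N m; "eef_pos": TCP position; "tcp_rot": TCP orientation; "contact_force": force on the tool from outside, world axes, zero at the start; "wrist_torque": the same for the moment, N m; "opening": opening from 0.0 (shut) to 1.0 (fully open).
Only numpy, scipy, OpenCV 4.12 (cv2) and the standard library are available. Lean on these libraries where they do the work, as an engineer would, in place of code of your own. Each camera call takes 0.05 s, during which the arm holds its last target.

### The job

One pneumatic cylinder has been left standing on end in its lane of the divider shelf, too tall for the shelf that goes above. Tip it over towards the open front of the shelf with your fingertips, letting it down gently all the way instead of letting it fall, and push it back so that it lies straight in its lane with its base end right up against the back plate, like the one already put away. Do not pick it up off the shelf, and leave the other stock and the things on the bench where they are.

Things in the scene. Friction and masses are not known exactly. Their poses are not given: they have to be found in the camera images.
- shelf: Low grey steel divider shelf on the bench, fixed. Origin: centre of its underside, on the bench. x points from its open front to its back plate, y across the lanes, z up. Deck 300 deep (x -150 to 150) by 560 wide, flat, top 32 above the bench, no lip at the front. Five lanes 107 wide, centres at y = -220, -110, 0, 110, 220. Side plates rise at most 65 above the deck.
- back_stop (a point): Point on the front face of the shelf's back plate, at deck level, mid-width: 145 from the shelf's origin along its x, 32 above the bench. The back plate is the stop for the cylinder's base; it spans all lanes and rises 65 above the deck.
- divider_top (a point): Top rear corner of the divider at y = 55 of the shelf. Four upright dividers, 3 thick, at y = -165, -55, 55, 165 part the lanes. They rise 60 above the deck at the back (shelf x -25 to 145) and 30 at the front (x -120 to -25), with a slope between. Fixed.
- cylinder: The standing pneumatic cylinder, loose, in one of the three middle lanes, 15 to 40 in front of the back plate. Origin: centre of its base face; z runs along it to the rod (up at the start); x, y are square to its sides, within 0.1 rad of the shelf's at the start. Square aluminium body 47 x 47 x 144 long. 0.4 to 0.7 kg, centre of mass near z = 75: it falls of itself once tipped about 17 degrees.
- rod_end (a point): Centre of the end face of the standing cylinder's rod, on its axis, 192 from its base. From the body (z 144): boss 30 diameter to z 149, steel rod 12 diameter to z 168, brass hexagon nut 19 across to z 175, thread 10 diameter to z 192. With the cylinder lying flat this point is 23.5 above the deck.
- stored_cylinder: A second cylinder of the same kind, already put away: lying in the lane at y = 220 of the shelf with its base at the back plate and its rod towards the front. Loose. Origin: under the base end, on the deck. Leave alone.
- blue_bin: Blue plastic stock bin with brass elbows, 110 x 90 x 55 high, loose in the lane at y = -220. Origin: centre of its underside. Leave alone.
- yellow_bin: Yellow plastic stock bin, 74 x 85 x 48 high, loose in one of the three middle lanes. Origin: centre of its underside. Leave alone.
- carton: Small brown carton, 70 x 82 x 60 high, loose in one of the three middle lanes. Origin: centre of its underside. Leave alone.
- red_bin: Red plastic stock bin, 150 x 110 x 75 high, on the bench to the right of the shelf. Origin: centre of its underside. Leave alone.
- tape_roll: Clear tape roll standing flat on the bench, 90 diameter, 48 high. Origin: centre of its underside. Leave alone.
- screwdriver: Screwdriver with a black handle lying on the bench to the left. Leave alone.
- pipe_socket: White plastic pipe socket standing on the bench to the left, 40 diameter, 62 high. Origin: centre of its underside. Leave alone.
There are look-alikes about, which are no part of the job. Leave any pink look-alike of the cylinder alone.

How it is judged:
At the end, for the whole second after the job is handed in: The cylinder lies flat on the deck in its lane (axis within 0.07 rad of level, at rest on one of its sides), straight along the lane within 0.12 rad, its base face within 7 mm of the back plate and its rod to the front (angle between cylinder's own z axis and vertical between 1.5 and 1.64 rad and x of cylinder in the frame of shelf above 0.138 m and z of cylinder in the frame of shelf between 0.05 and 0.061 m and z of rod_end in the frame of shelf below 0.064 m and angle between the z axis of cylinder and the x axis of shelf, either way round below 0.12 rad and linear speed of cylinder below 0.01 m/s); the robot touches nothing.
It fails at once if the cylinder is let fall or knocked over: it turns faster than 4 rad/s (its rod end about 0.8 m/s) (angular speed of cylinder above 4 rad/s).
It fails at once if the cylinder is picked up: its base centre rises more than 40 mm above the deck (z of cylinder in the frame of shelf above 0.072 m).
It fails at once if other stock or a thing on the bench is moved by more than 20 mm (distance of any of stored_cylinder, blue_bin, yellow_bin, carton, red_bin, tape_roll, screwdriver, pipe_socket from where it was at the start of the episode above 0.02 m).
It also fails if it takes over 64 s, if anything falls off the work surface, if the arm or the gripper's body presses on something with over 40 N, if the wrist force passes 120 N, or if a joint passes its speed limit or range.

## Working session

There is one attempt and no reset: what is moved stays moved. The work goes in short steps, Python scripts to look and compute and a shell command to move; the robot and the scene stay as the last step left them, time stands still between calls to the robot, and variables do not carry over. Pictures are saved under pics/ and viewed, and the job is handed in when it is done.

```bash
mkdir -p pics
cat > h.py <<'E'
import numpy as np, cv2
from plant import readout, optics, ctrl
from scipy.spatial.transform import Rotation as R
def save(cam,name):
    im=optics.read_camera(cam); cv2.imwrite('pics/'+name,im[:,:,::-1]); return im
def ray(cam,px):
    c=optics.calibration(cam); K=np.array(c['mtx'],float); d=np.array(c['dist_coeffs'],float)
    u=cv2.undistortPoints(np.array([[px]],float),K,d)[0,0]
    Rm=cv2.Rodrigues(np.array(c['rvec'],float))[0]; t=np.array(c['tvec'],float).ravel()
    return -Rm.T@t, Rm.T@np.array([u[0],u[1],1.])
def atz(cam,px,z):
    o,v=ray(cam,px); return o+v*(z-o[2])/v[2]
def proj(cam,P):
    c=optics.calibration(cam)
    return cv2.projectPoints(np.array(P,float).reshape(-1,3),np.array(c['rvec'],float),np.array(c['tvec'],float),np.array(c['mtx'],float),np.array(c['dist_coeffs'],float))[0][:,0]
E
python3 - <<'E'
from h import *
np.set_printoptions(precision=4,suppress=True)
save('scene','s0.png');
for n in ['cylinder','rod_end','back_stop','divider_top','shelf']:
    try: print('s',n,[(round(d['p'],2),np.round(np.array(d['xy'])*[512,384],1)) for d in optics.recognise('scene',n)])
    except Exception as e: print(n,e)
save('top','t0.png')
for n in ['cylinder','rod_end','back_stop','divider_top','shelf','yellow_bin','carton','stored_cylinder','blue_bin']:
    try: print('t',n,[(round(d['p'],2),np.round(np.array(d['xy'])*[512,384],1)) for d in optics.recognise('top',n)])
    except Exception as e: print(n,e)
for c in ['scene','top']:
    o,v=ray(c,[256,192]);print(c,o,v)
s=readout.get_state();print(s)
E
```

```text
s cylinder [(0.92, array([261.2, 217.8])), (0.86, array([347.9, 274.7])), (0.64, array([166.7, 271.5]))]
s rod_end [(0.94, array([348.4, 275.6])), (0.67, array([256.3, 215.4])), (0.63, array([169.6, 274.3]))]
s back_stop [(0.67, array([266.4, 220.6]))]
s divider_top [(0.91, array([265.8, 221.5]))]
s shelf [(0.94, array([269.5, 221.4]))]
t cylinder [(0.89, array([175. , 124.5])), (0.88, array([247.3, 168.1])), (0.67, array([321.8, 121.4]))]
t rod_end [(0.87, array([248.3, 173.7])), (0.63, array([176.3, 122.9])), (0.57, array([320.8, 122.7])), (0.28, array([242.9, 207.5])), (0.28, array([398. , 193.9]))]
t back_stop [(0.71, array([307.7, 187.7])), (0.69, array([240.8, 209. ]))]
t divider_top [(0.5, array([132. , 218.5]))]
t shelf [(0.57, array([244.1, 208.3])), (0.42, array([249.4, 172.5]))]
t yellow_bin [(0.87, array([281.7, 172.2])), (0.57, array([242.8, 208.9])), (0.39, array([247.7, 173. ]))]
t carton [(0.62, array([214.8, 169.1]))]
t stored_cylinder [(0.63, array([180. , 171.7]))]
t blue_bin [(0.97, array([310.6, 190.7])), (0.42, array([242.4, 208.6])), (0.34, array([249.1, 169.4]))]
scene [1.3711 0.0349 0.9494] [-0.7146 -0.0298 -0.6989]
top [ 0.4859 -0.0238  1.2933] [ 0.0803  0.0119 -0.9967]
{'time': 0.8, 'qpos': array([-1.409 ,  0.2862,  1.5767, -0.    ,  1.2786, -0.15  ]), 'dq': array([ 0.0002,  0.0006,  0.0001, -0.0011, -0.0002, -0.0017]), 'joint_efforts': array([  0.0001, -40.5917, -29.2924,  -0.0002,   0.0004,   0.    ]), 'eef_pos': array([ 0.2071, -0.6424,  0.2314]), 'tcp_rot': array([ 0.8083, -0.5887,  0.    ,  0.    ]), 'contact_force': array([ 0.2415, -0.7497,  0.6093]), 'wrist_torque': array([-0.0191,  0.0193,  0.0111]), 'opening': 1.0019700031065382}
```

View pics/s0.png

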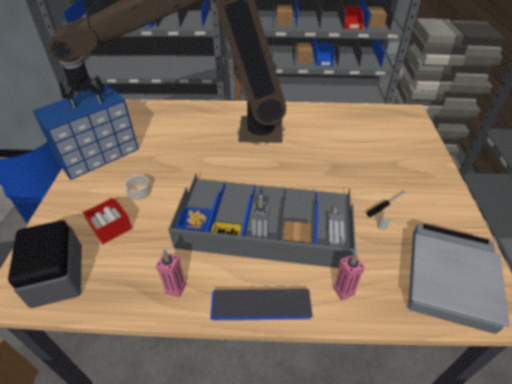

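View pics/t0.png

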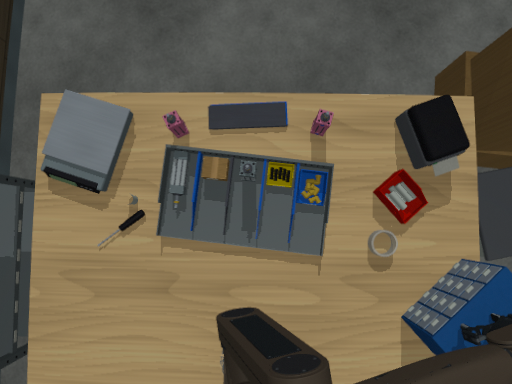

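Run:
```python
import cv2
a=cv2.imread('pics/t0.png')[70:240,120:380]; cv2.imwrite('pics/t0c.png',cv2.resize(a,None,fx=3,fy=3,interpolation=cv2.INTER_CUBIC))
a=cv2.imread('pics/s0.png')[150:320,140:390]; cv2.imwrite('pics/s0c.png',cv2.resize(a,None,fx=3,fy=3,interpolation=cv2.INTER_CUBIC))
```

```text
(no output)
```

View pics/t0c.png

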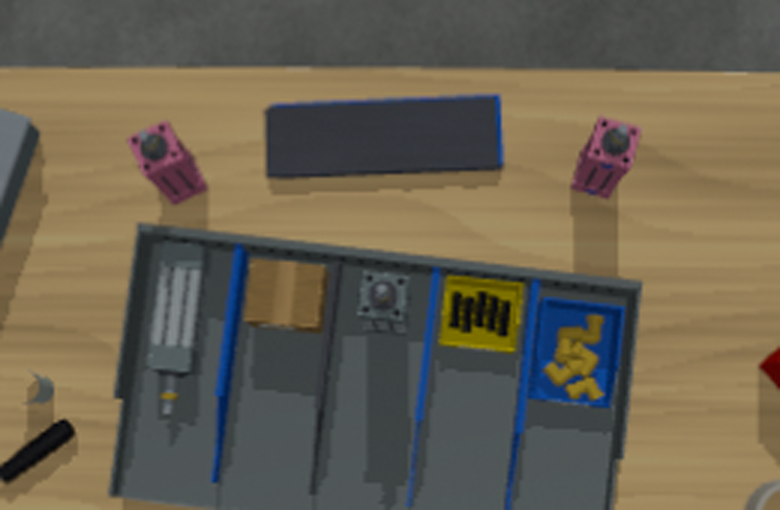

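View pics/s0c.png

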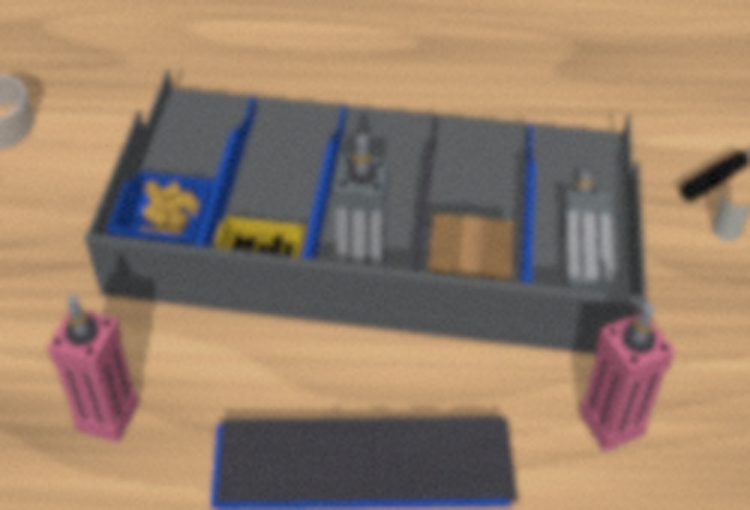

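Cylinder look-alikes in the top view are the pink pair at (175,124) and (322,121), the stored grey one lying at (178,172), and the grey standing one at (247,168). By description my target is the last: grey, standing, in the middle lane (y=0). The crops show it between the carton and the yellow bin. Next I fit the shelf and cylinder poses.

```bash
cat > fit.py <<'E'
from h import *
from scipy.optimize import least_squares
np.set_printoptions(precision=4,suppress=True)
obs=[('scene',(170.7,229),(.15,-.28,.097)),('scene',(356,249.3),(.15,.28,.097)),('scene',(173.3,246),(.15,-.28,0)),('scene',(353.3,266.7),(.15,.28,0)),
('top',(166.7,145.3),(.15,.28,.097)),('top',(333.3,164.3),(.15,-.28,.097)),('top',(157,235),(-.15,.28,.032))]
def W(p,P):
    c,s=np.cos(p[2]),np.sin(p[2]); P=np.atleast_2d(P)
    return np.c_[p[0]+c*P[:,0]-s*P[:,1],p[1]+s*P[:,0]+c*P[:,1],P[:,2]]
def f(p): return np.concatenate([proj(c,W(p,P))[0]-np.array(u) for c,u,P in obs])
r=least_squares(f,[.55,0,-.1],loss='soft_l1')
if __name__=='__main__':
    print(r.x,r.fun.reshape(-1,2))
    p=r.x
    for cam,fn,(x0,y0,x1,y1) in [('top','pics/t0.png',(140,110,360,270)),('scene','pics/s0.png',(150,150,380,310))]:
        im=cv2.imread(fn); k=3.4
        im=cv2.resize(im[y0:y1,x0:x1],None,fx=k,fy=k,interpolation=cv2.INTER_CUBIC)
        L=[[(.15,-.28,.097),(.15,.28,.097)],[(-.15,-.28,.032),(-.15,.28,.032)],[(-.15,.28,.032),(-.15,.28,0)],[(.145,-.28,.032),(.145,.28,.032)],[(.15,.28,0),(.15,-.28,0)]]
        for y in (-.165,-.055,.055,.165): L+= [[(-.12,y,.062),(-.025,y,.062)],[(-.01,y,.092),(.145,y,.092)],[(-.12,y,.032),(.145,y,.032)]]
        for a in L:
            q=(proj(cam,W(p,a))-[x0,y0]+.5)*k
            cv2.line(im,tuple(map(int,q[0])),tuple(map(int,q[1])),(0,255,0),1)
        cv2.imwrite('pics/fit_%s.png'%cam,im)
E
python3 fit.py
```

```text
[ 0.5508  0.0342 -0.11  ] [[-2.0097 -0.0656]
 [ 0.2916  1.3084]
 [ 0.5945  2.2734]
 [-3.0819  2.9232]
 [-2.1679  1.1105]
 [-0.3065  2.1638]
 [ 0.0965  0.8882]]
```

View pics/fit_top.png

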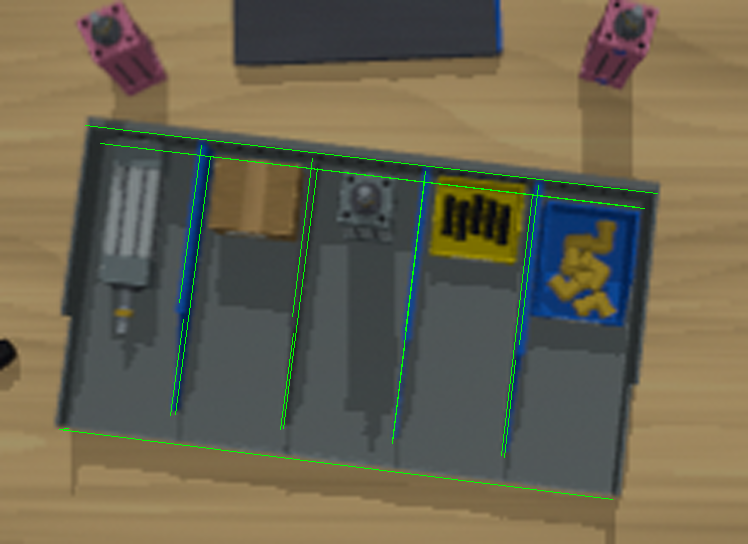

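View pics/fit_scene.png

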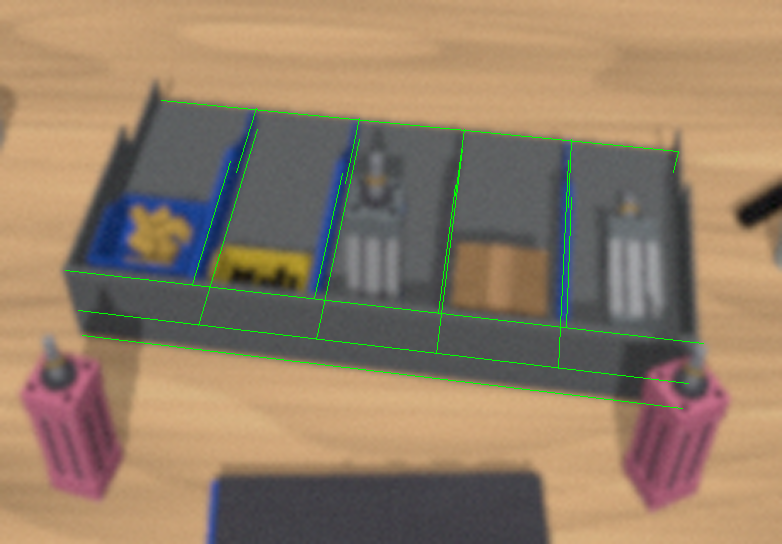

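Run:
```python
from fit import *
p=r.x.copy(); 
for z,px in ((.176,(247,168)),(.224,(246.8,166.5))):
    w=atz('top',px,z); print(z,w)
c,s=np.cos(p[2]),np.sin(p[2])
d=w-np.r_[p[:2],0]; print('shelf',c*d[0]+s*d[1],-s*d[0]+c*d[1])
print('scene proj',proj('scene',[w]), 'at z .224',atz('scene',(260.4,187.7),.224))
print(np.array(optics.calibration('wrist')['tool_from_camera']), optics.calibration('wrist')['mtx'],optics.calibration('wrist')['dist_coeffs'])
for px,z in (((440,260),0.2),((490,340),.2)): print(atz('top',px,z))
```

```text
0.176 [0.6494 0.018  0.176 ]
0.224 [0.6468 0.0169 0.224 ]
shelf 0.09728846178349745 -0.006649305231472611
scene proj [[260.3841 196.4347]] at z .224 [0.6113 0.0159 0.224 ]
[[ 1.      0.0005  0.0009  0.0003]
 [-0.0008  0.946   0.3243 -0.0838]
 [-0.0007 -0.3243  0.946  -0.1422]
 [ 0.      0.      0.      1.    ]] [[308.3251   0.     255.9932]
 [  0.     308.3251 193.8945]
 [  0.       0.       1.    ]] [-0.0581  0.      0.      0.      0.    ]
[ 0.3785 -0.5577  0.2   ]
[ 0.1437 -0.7072  0.2   ]
```

```bash
python3 -m crank '0 0 -60 0 0 0.14; 0 0 -40 0 0 0.14; 0 0 0 0 0 0.142' 1 40; python3 -m crank '-54 -28 0 0 0 0; -54 -28 0 0 0 0; -54 -28 0 0 0 0; -54 -28 0 0 0 0; -54 -28 0 0 0 0'; python3 -m crank '-54 -28 0 0 0 0; -54 -28 0 0 0 0; -54 -28 0 0 0 0; -54 -28 0 0 0 0; -54 -28 0 0 0 0'
```

```text
time: 1.18
eef_pos: [0.2075, -0.6442, 0.3379]
tcp_rot: [-0.665, 0.746, -0.004, -0.003]
contact_force: [-0.6, 0.1, -0.1]
opening: 0.999
time: 1.8
eef_pos: [0.3767, -0.3877, 0.3316]
tcp_rot: [-0.667, 0.745, -0.0, 0.0]
contact_force: [0.5, -0.4, -0.4]
opening: 1.0
time: 2.42
eef_pos: [0.5456, -0.1347, 0.3318]
tcp_rot: [-0.667, 0.745, -0.001, 0.0]
contact_force: [1.5, 0.2, -0.1]
opening: 0.997
```

```bash
python3 -m crank '-54 -28 0 0 0 0; -54 -28 0 0 0 0; -54 -28 0 0 0 0; 0 0 0 0 0 0; 0 0 0 0 0 0' 0
cat >> h.py <<'E'
def toolT(s):
    return R.from_quat(s['tcp_rot']).as_matrix(), np.array(s['eef_pos'])
def wray(px,s):
    c=optics.calibration('wrist'); K=np.array(c['mtx'],float); d=np.array(c['dist_coeffs'],float); T=np.array(c['tool_from_camera'])
    u=cv2.undistortPoints(np.array([[px]],float),K,d)[0,0]; A,t=toolT(s)
    return A@T[:3,3]+t, A@(T[:3,:3]@np.array([u[0],u[1],1.]))
def watz(px,z,s):
    o,v=wray(px,s); return o+v*(z-o[2])/v[2]
def wproj(P,s):
    c=optics.calibration('wrist'); T=np.array(c['tool_from_camera']); A,t=toolT(s)
    P=(np.array(P,float).reshape(-1,3)-t)@A; P=(P-T[:3,3])@T[:3,:3]
    return cv2.projectPoints(P,np.zeros(3),np.zeros(3),np.array(c['mtx'],float),np.array(c['dist_coeffs'],float))[0][:,0]
E
python3 - <<'E'
from h import *
import pickle
s=readout.get_state(); im=save('wrist','w1.png'); pickle.dump(s,open('w1.pkl','wb'))
print(s['eef_pos'],s['tcp_rot'],s['opening'],s['qpos'])
for n in ['cylinder','rod_end']: print(n,[(round(d['p'],2),np.round(np.array(d['xy'])*[512,384],1)) for d in optics.recognise('wrist',n)])
E
```

```text
time: 3.05
eef_pos: [0.646, 0.0153, 0.3311]
tcp_rot: [-0.667, 0.745, 0.0, -0.0]
contact_force: [0.6, -0.4, -0.1]
opening: 0.501
[0.64596198 0.01528877 0.33106843] [-6.67313396e-01  7.44776931e-01  4.71516939e-05 -3.90018909e-04] 0.5014923070139665 [-1.32927651e-01  1.67234383e-01  1.53729690e+00 -5.36408852e-04
  1.43763991e+00  1.54754489e+00]
cylinder [(0.96, array([433.2,  10.6])), (0.82, array([255.6, 165.7])), (0.76, array([37.5, 49.4]))]
rod_end [(0.74, array([259. , 168.1])), (0.7, array([37.7, 50.8])), (0.58, array([435.6,   6.9]))]
```

View pics/w1.png

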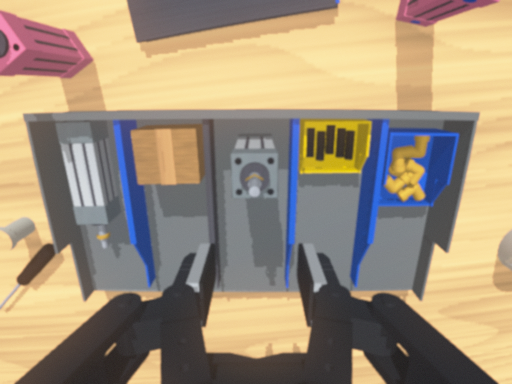

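Run:
```python
import cv2
im=cv2.imread('pics/w1.png')
a=im[120:220,190:310]; cv2.imwrite('pics/w1c.png',cv2.resize(a,None,fx=6,fy=6,interpolation=cv2.INTER_CUBIC))
```

```text
(no output)
```

View pics/w1c.png

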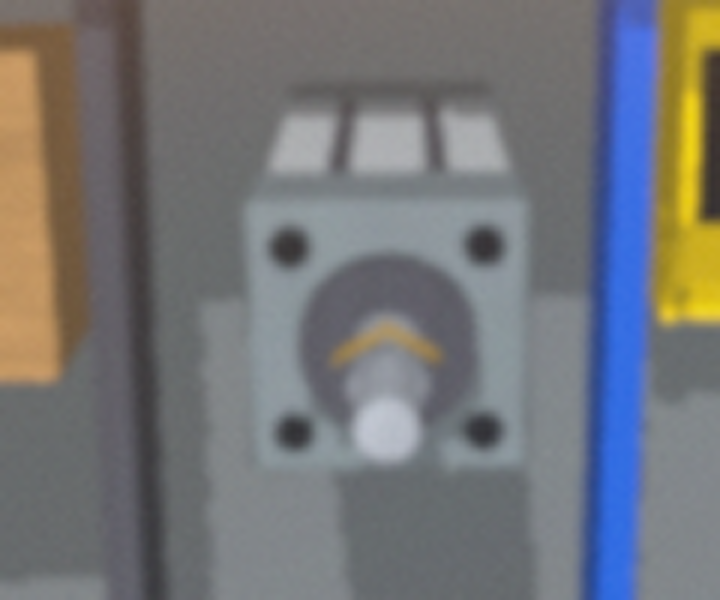

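Run:
```python
from fit import *
import pickle
s=pickle.load(open('w1.pkl','rb'))
A,t=toolT(s); print('toolx',A[:,0],'tooly',A[:,1])
q=lambda u,v:((u+.5)/6+190-.5,(v+.5)/6+120-.5)
b=watz(q(388,339),.176,s); e=watz(q(386,431),.224,s); print(b,e)
h=[watz(q(*x),.176,s) for x in ((290,247),(485,246),(294,434),(484,431))]
v1=h[0]-h[1]; v2=h[2]-h[3]; v3=h[0]-h[2]; v4=h[1]-h[3]
print('yaw',[np.arctan2(v[1],v[0])-np.pi/2 for v in (v1,v2)],[np.arctan2(v[1],v[0]) for v in (v3,v4)])
# shelf by wrist: back plate top ends and divider bottoms
for px in ((25,114),(477,114)): print('back top far?',watz(px,.097,s))
for px in ((90,297),(422,297)): print('front', watz(px,.032,s))
# body-bottom back edge
for px in (q(290,90),q(490,90)): print('base back', watz(px,.032,s))
d=[wproj(W(r.x,[x])[0],s)[0] for x in ((.15,.28,.097),(.15,-.28,.097),(-.15,.28,.032),(-.15,-.28,.032),(.145,0,.032),(.145,0,.097))]; print(np.array(d))
```

```text
toolx [-0.1094 -0.994   0.0005] tooly [-0.994   0.1094  0.0006]
[0.6469 0.0164 0.176 ] [0.6468 0.0165 0.224 ]
yaw [np.float64(-0.10391215583333979), np.float64(-0.0925369390485018)] [np.float64(-0.10653121658703793), np.float64(-0.09925139604974872)]
back top far? [0.7351 0.2903 0.097 ]
back top far? [ 0.6745 -0.2611  0.097 ]
front [0.4203 0.3325 0.032 ]
front [ 0.3564 -0.2475  0.032 ]
base back [0.6703 0.0378 0.032 ]
base back [ 0.6652 -0.0094  0.032 ]
[[ 22.0099 118.2837]
 [476.168  118.4529]
 [ 89.8862 291.104 ]
 [411.5433 291.4442]
 [249.5829 115.477 ]
 [248.563  119.9625]]
```

```bash
python3 -m crank '-1 -1 -40 0 0 0; 0 0 0 0 0 0' ; python3 -m crank '0 0 50 0 0 0; 0 0 50 0 0 0; 0 0 50 0 0 0; 0 0 37 0 0 0; 0 0 0 0 0 0'
python3 - <<'E'
from h import *
s=readout.get_state(); im=save('wrist','w2.png');print(s['eef_pos'])
E
```

```text
time: 3.45
eef_pos: [0.6481, 0.0147, 0.3765]
tcp_rot: [-0.666, 0.746, -0.003, 0.003]
contact_force: [0.2, -0.3, 0.4]
opening: 0.5
time: 4.08
eef_pos: [0.6441, 0.0156, 0.1795]
tcp_rot: [-0.667, 0.745, 0.003, -0.003]
contact_force: [0.6, 0.8, 0.1]
opening: 0.498
[0.64409525 0.01559262 0.17951512]
```

View pics/w2.png

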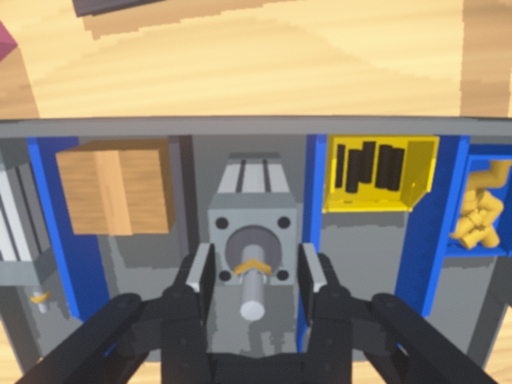

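```bash
python3 -m crank '0 0 0 0 0 0; 0 0 0 0 0 0'
```

```text
time: 4.38
eef_pos: [0.6485, 0.0158, 0.1872]
tcp_rot: [-0.667, 0.745, -0.002, 0.002]
contact_force: [-0.6, 0.6, 0.8]
opening: 0.499
```

```bash
python3 -m crank '0 0 0 0 0 0; 0 0 0 0 0 0; 0 0 0 0 0 0; 0 0 0 0 0 0; 0 0 0 0 0 0' -1 40;  python3 - <<'E'
from h import *
s=readout.get_state(); im=save('wrist','w3.png');print(s['eef_pos'],s['opening']*85,s['contact_force'],s['wrist_torque'])
E
```

```text
time: 5.0
eef_pos: [0.6479, 0.0163, 0.1857]
tcp_rot: [-0.667, 0.745, -0.001, 0.001]
contact_force: [-0.1, 0.8, 5.8]
opening: 0.193
[0.64786342 0.01633607 0.18569173] 16.44269602860505 [-0.06528667  0.81361759  5.81218081] [ 0.16242641  0.03384869 -0.01363371]
```

View pics/w3.png

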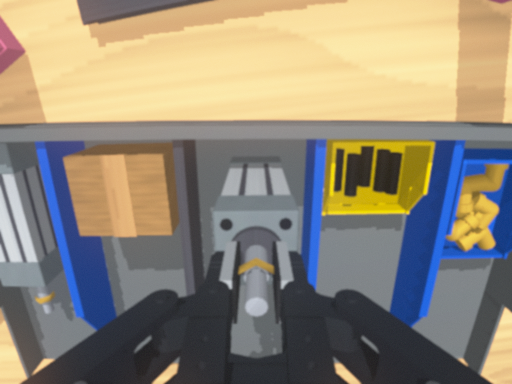

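```bash
python3 - <<'E'
import numpy as np
a=np.radians([0,3,6,10,14,18,22,26,30,34,38,42,46,50,54,58,62,66,70,74,78,82,86,90])
y=-(23.5*np.cos(a)-172*np.sin(a)); z=-(172*np.cos(a)+23.5*np.sin(a))
for i in range(1,len(a)): print(round(np.degrees(a[i])),np.round([y[i]-y[i-1],z[i]-z[i-1],y[i]+23.5,z[i]+172],1))
E
python3 -m crank '0 0 0 0 0 0; 0 9 -1 0 0 0; 0 9 0 0 0 0; 0 0 0 0 0 0'
```

```text
3 [ 9. -1.  9. -1.]
6 [ 9.1 -0.5 18.1 -1.5]
10 [12.1  0.  30.2 -1.5]
14 [12.1  0.9 42.3 -0.6]
18 [12.   1.7 54.3  1.2]
22 [11.8  2.6 66.1  3.7]
26 [11.6  3.4 77.8  7.1]
30 [11.4  4.2 89.1 11.3]
34 [ 11.1   5.  100.2  16.3]
38 [ 10.7   5.7 110.9  22. ]
42 [ 10.3   6.5 121.1  28.5]
46 [  9.8   7.2 130.9  35.6]
50 [  9.3   7.8 140.2  43.4]
54 [  8.7   8.5 148.8  51.9]
58 [  8.1   9.  156.9  60.9]
62 [  7.4   9.6 164.3  70.5]
66 [  6.7  10.1 171.1  80.6]
70 [  6.   10.5 177.1  91.1]
74 [  5.3  10.9 182.4 102. ]
78 [  4.5  11.3 186.9 113.3]
82 [  3.7  11.5 190.6 124.8]
86 [  2.9  11.8 193.4 136.6]
90 [  2.1  11.9 195.5 148.5]
time: 5.55
eef_pos: [0.6297, 0.0181, 0.187]
tcp_rot: [-0.667, 0.745, -0.001, 0.001]
contact_force: [0.9, -0.3, 6.3]
opening: 0.195
```

Run:
```python
from h import *
s=readout.get_state(); save('wrist','w4.png'); im=save('scene','s4.png')
a=im[150:260,200:330,::-1]; b=cv2.imread('pics/w4.png')
cv2.imwrite('pics/x4.png',np.hstack([cv2.resize(b,(400,300)),cv2.resize(a,(355,300),interpolation=cv2.INTER_CUBIC)]))
print(s['eef_pos'],s['contact_force'],s['wrist_torque'])
```

```text
[0.62969673 0.01810024 0.18696236] [ 0.8752264  -0.26301532  6.26947384] [ 0.09349307 -0.22740225  0.02117132]
```

View pics/x4.png

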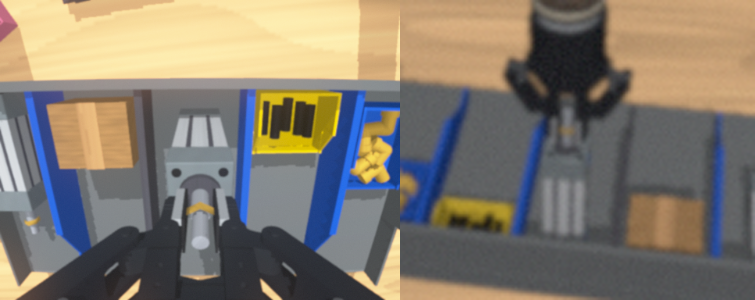

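The cylinder is tipping about its front edge (body top moved towards the robot, base still about the same distance from the plate). I continue along the arc.

```bash
python3 -m crank '0 12 0 0 0 0; 0 12 1 0 0 0; 0 12 1.5 0 0 0; 0 12 2.5 0 0 0; 0 0 0 0 0 0'
python3 - <<'E'
from h import *
s=readout.get_state(); save('wrist','w5.png'); im=save('scene','s5.png')
a=im[150:260,200:330,::-1]; b=cv2.imread('pics/w5.png')
cv2.imwrite('pics/x5.png',np.hstack([cv2.resize(b,(400,300)),cv2.resize(a,(355,300),interpolation=cv2.INTER_CUBIC)]))
print(s['eef_pos'],s['contact_force'],s['wrist_torque'])
E
```

```text
time: 6.28
eef_pos: [0.5806, 0.0234, 0.1808]
tcp_rot: [-0.667, 0.745, -0.0, -0.0]
contact_force: [-0.3, 0.1, 5.3]
opening: 0.197
[0.58058001 0.02344822 0.18080746] [-0.26671851  0.05176453  5.29545454] [ 0.01318246 -0.0258088   0.01874407]
```

View pics/x5.png

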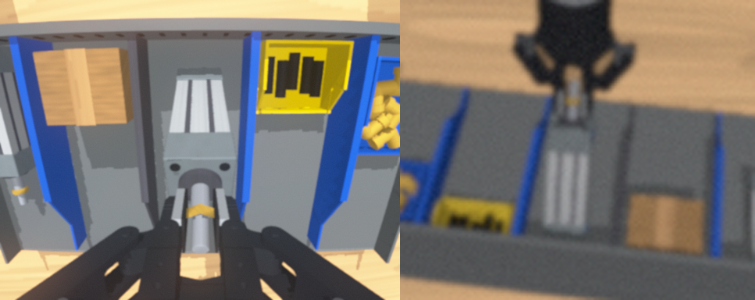

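```bash
python3 -m crank '0 11.5 3.5 0 0 0; 0 11.5 4 0 0 0; 0 11 5 0 0 0; 0 10.5 5.5 0 0 0; 0 10 6.5 0 0 0';python3 -m crank '0 10 7 0 0 0; 0 9.5 8 0 0 0; 0 0 0 0 0 0'
python3 - <<'E'
from h import *
s=readout.get_state(); save('wrist','w6.png'); im=save('scene','s6.png')
a=im[150:260,200:330,::-1]; b=cv2.imread('pics/w6.png')
cv2.imwrite('pics/x6.png',np.hstack([cv2.resize(b,(400,300)),cv2.resize(a,(355,300),interpolation=cv2.INTER_CUBIC)]))
print(s['eef_pos'],s['contact_force'],s['wrist_torque'])
E
```

```text
time: 7.0
eef_pos: [0.5261, 0.0295, 0.1549]
tcp_rot: [-0.667, 0.745, 0.001, -0.001]
contact_force: [-2.5, -0.7, 3.0]
opening: 0.196
time: 7.38
eef_pos: [0.5064, 0.0318, 0.139]
tcp_rot: [-0.667, 0.745, 0.001, -0.001]
contact_force: [-1.8, -0.5, 0.4]
opening: 0.193
[0.50640877 0.03182873 0.13904861] [-1.7783788  -0.48339173  0.37480331] [ 0.01899371 -0.02984389  0.05607544]
```

View pics/x6.png

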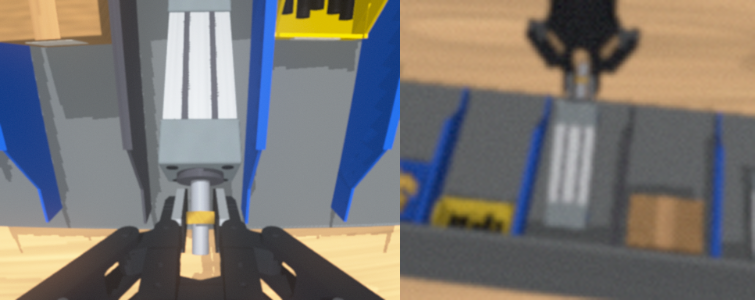

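```bash
python3 -m crank '0 8.5 8.5 0 0 0; 0 8 9 0 0 0; 0 7.5 9.5 0 0 0; 0 6.5 10 0 0 0; 0 6 10.5 0 0 0';python3 -m crank '0 5 11 0 0 0; 0 4.5 11 0 0 0; 0 3.5 11.5 0 0 0; 0 0 0 0 0 0'
python3 - <<'E'
from h import *
s=readout.get_state(); save('wrist','w7.png'); im=save('scene','s7.png')
a=im[150:260,200:330,::-1]; b=cv2.imread('pics/w7.png')
cv2.imwrite('pics/x7.png',np.hstack([cv2.resize(b,(400,300)),cv2.resize(a,(355,300),interpolation=cv2.INTER_CUBIC)]))
print(s['eef_pos'],s['contact_force'],s['wrist_torque'])
E
```

```text
time: 8.1
eef_pos: [0.4711, 0.0357, 0.0924]
tcp_rot: [-0.667, 0.745, 0.0, -0.0]
contact_force: [-0.0, -0.0, -1.1]
opening: 0.196
time: 8.6
eef_pos: [0.4577, 0.0372, 0.0585]
tcp_rot: [-0.667, 0.745, 0.001, -0.001]
contact_force: [-1.4, 0.2, -0.2]
opening: 0.194
[0.45772308 0.03716633 0.05854889] [-1.44586903  0.23301911 -0.19684963] [ 0.03012386  0.22844313 -0.09951873]
```

View pics/x7.png

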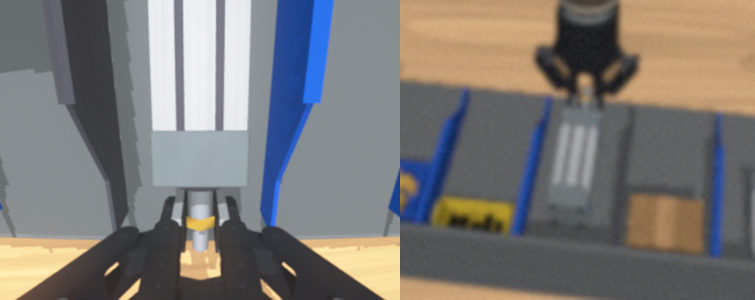

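```bash
python3 -m crank '0 2 10 0 0 0; 0 1 7 0 0 0; 0 0 0 0 0 0'; python3 -m crank '0 0 2 0 0 0; 0 0 2 0 0 0; 0 0 0 0 0 0'
```

```text
time: 9.07
eef_pos: [0.4561, 0.0373, 0.0424]
tcp_rot: [-0.667, 0.745, -0.0, 0.0]
contact_force: [0.4, -0.5, -1.3]
opening: 0.198
time: 9.45
eef_pos: [0.4555, 0.0374, 0.0386]
tcp_rot: [-0.667, 0.745, 0.0, -0.0]
contact_force: [-2.3, 0.5, -1.2]
opening: 0.193
```

```bash
python3 -m crank '0 0 1.5 0 0 0; 0 0 0 0 0 0';python3 -m crank '0 0 1 0 0 0; 0 0 0 0 0 0'
python3 - <<'E'
from h import *
import pickle
s=readout.get_state(); save('wrist','w8.png'); im=save('scene','s8.png'); pickle.dump(s,open('w8.pkl','wb'))
a=im[150:260,200:330,::-1]; b=cv2.imread('pics/w8.png')
cv2.imwrite('pics/x8.png',np.hstack([cv2.resize(b,(400,300)),cv2.resize(a,(355,300),interpolation=cv2.INTER_CUBIC)]))
print(s['eef_pos'],s['contact_force'],s['wrist_torque'])
E
```

```text
time: 9.7
eef_pos: [0.4554, 0.0374, 0.0372]
tcp_rot: [-0.667, 0.745, 0.0, -0.0]
contact_force: [-2.9, 0.4, 0.5]
opening: 0.193
time: 9.95
eef_pos: [0.4554, 0.0374, 0.0371]
tcp_rot: [-0.667, 0.745, 0.001, -0.001]
contact_force: [-7.6, 0.3, 7.6]
opening: 0.195
[0.45541872 0.03742781 0.0371206 ] [-7.64561285  0.29594192  7.59178401] [0.03630205 0.96980704 0.0068939 ]
```

View pics/x8.png

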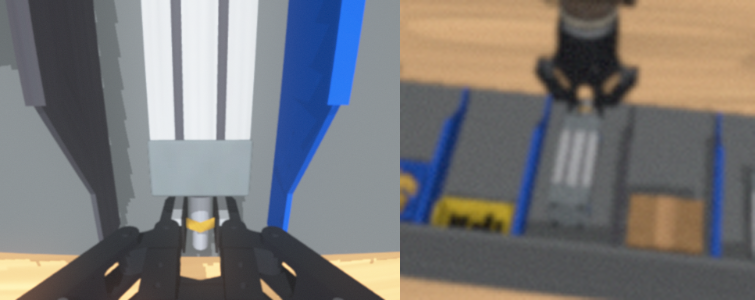

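```bash
python3 -m crank '0 0 -1.2 0 0 0; 0 -10 0 0 0 0; 0 -15 0 0 0 0; 0 -15 0 0 0 0; 0 -10 0 0 0 0'; python3 -m crank '0 -6 0 0 0 0; 0 0 0 0 0 0; 0 0 0 0 0 0'
python3 - <<'E'
from h import *
s=readout.get_state(); save('wrist','w9.png'); im=save('scene','s9.png')
a=im[150:260,200:330,::-1]; b=cv2.imread('pics/w9.png')
cv2.imwrite('pics/x9.png',np.hstack([cv2.resize(b,(400,300)),cv2.resize(a,(355,300),interpolation=cv2.INTER_CUBIC)]))
print(s['eef_pos'],s['contact_force'],s['wrist_torque'])
E
```

```text
time: 10.68
eef_pos: [0.5068, 0.0316, 0.0375]
tcp_rot: [-0.667, 0.745, -0.0, 0.0]
contact_force: [-2.6, -0.2, -0.4]
opening: 0.196
time: 11.05
eef_pos: [0.5129, 0.0309, 0.0381]
tcp_rot: [-0.667, 0.745, -0.002, 0.001]
contact_force: [1.7, -0.3, -1.7]
opening: 0.197
[0.5128956  0.03094957 0.03810609] [ 1.7194567  -0.25681172 -1.69622472] [-0.02563203 -0.50402976 -0.01726576]
```

View pics/x9.png

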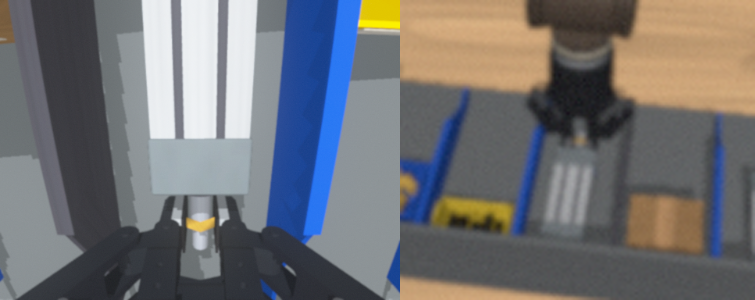

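```bash
python3 -m crank '0 -5 0 0 0 0; 0 -3 0 0 0 0; 0 0 0 0 0 0'; python3 -m crank '0 -2 0 0 0 0; 0 0 0 0 0 0';python3 -m crank '0 -2 0 0 0 0; 0 0 0 0 0 0'; python3 -m crank '0 -2 0 0 0 0; 0 0 0 0 0 0'
```

```text
time: 11.52
eef_pos: [0.5182, 0.0305, 0.0372]
tcp_rot: [-0.667, 0.745, 0.001, -0.001]
contact_force: [-5.3, 0.9, 2.1]
opening: 0.199
time: 11.78
eef_pos: [0.5207, 0.0303, 0.0372]
tcp_rot: [-0.667, 0.745, 0.001, -0.001]
contact_force: [-4.7, 1.4, 1.8]
opening: 0.194
time: 12.02
eef_pos: [0.5233, 0.0299, 0.0373]
tcp_rot: [-0.667, 0.745, 0.0, -0.0]
contact_force: [-2.9, 0.3, -0.9]
opening: 0.192
time: 12.28
eef_pos: [0.5257, 0.0296, 0.0374]
tcp_rot: [-0.667, 0.745, -0.0, 0.0]
contact_force: [-3.7, -1.3, -1.4]
opening: 0.195
```

```bash
python3 -m crank '0 -1.5 0 0 0 0; 0 0 0 0 0 0'; python3 -m crank '0 -1.5 0 0 0 0; 0 0 0 0 0 0';python3 -m crank '0 -1.5 0 0 0 0; 0 0 0 0 0 0'
```

```text
time: 12.52
eef_pos: [0.5267, 0.0295, 0.0373]
tcp_rot: [-0.667, 0.745, 0.0, -0.0]
contact_force: [-2.6, -0.2, -1.3]
opening: 0.198
time: 12.78
eef_pos: [0.5267, 0.0295, 0.0372]
tcp_rot: [-0.667, 0.745, 0.002, -0.002]
contact_force: [-8.4, 0.2, 3.1]
opening: 0.193
time: 13.02
eef_pos: [0.5266, 0.0295, 0.0371]
tcp_rot: [-0.667, 0.745, 0.004, -0.003]
contact_force: [-11.5, -0.0, 6.8]
opening: 0.197
```

```bash
python3 -m crank '0 -1.5 0 0 0 0; 0 0 0 0 0 0'; python3 -m crank '0 3.5 0 0 0 0; 0 0 0 0 0 0'; python3 -m crank '0 0 0 0 0 0; 0 0 0 0 0 0; 0 0 0 0 0 0' 0; python3 -m crank '0 0 -30 0 0 0; 0 0 -50 0 0 0; 0 30 -50 0 0 0; 0 40 -50 0 0 0; 0 0 0 0 0 0'
python3 - <<'E'
from h import *
import pickle
s=readout.get_state(); im=save('wrist','w10.png'); pickle.dump(s,open('w10.pkl','wb')); t=save('top','t10.png')
a=t[130:260,140:350,::-1]; cv2.imwrite('pics/t10c.png',cv2.resize(a,None,fx=3.6,fy=3.6,interpolation=cv2.INTER_CUBIC))
E
```

```text
time: 13.28
eef_pos: [0.5271, 0.0295, 0.0369]
tcp_rot: [-0.667, 0.745, 0.004, -0.004]
contact_force: [-14.7, 0.3, 8.0]
opening: 0.196
time: 13.52
eef_pos: [0.5272, 0.0295, 0.0372]
tcp_rot: [-0.667, 0.745, 0.001, -0.001]
contact_force: [-5.0, 0.7, -1.0]
opening: 0.196
time: 13.9
eef_pos: [0.5315, 0.0338, 0.04]
tcp_rot: [-0.666, 0.746, 0.0, 0.006]
contact_force: [1.4, 19.9, 4.5]
opening: 0.497
time: 14.52
eef_pos: [0.4623, 0.0367, 0.2236]
tcp_rot: [-0.667, 0.745, -0.006, 0.005]
contact_force: [0.1, 0.0, -0.2]
opening: 0.501
```

View pics/w10.png

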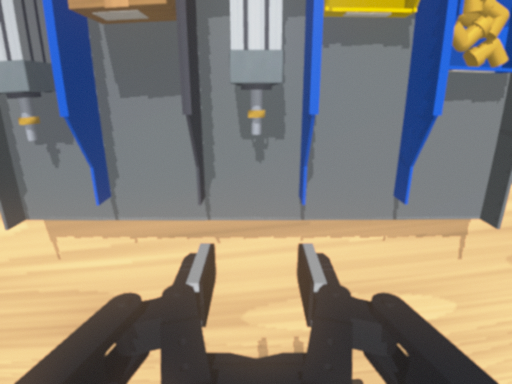

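View pics/t10c.png

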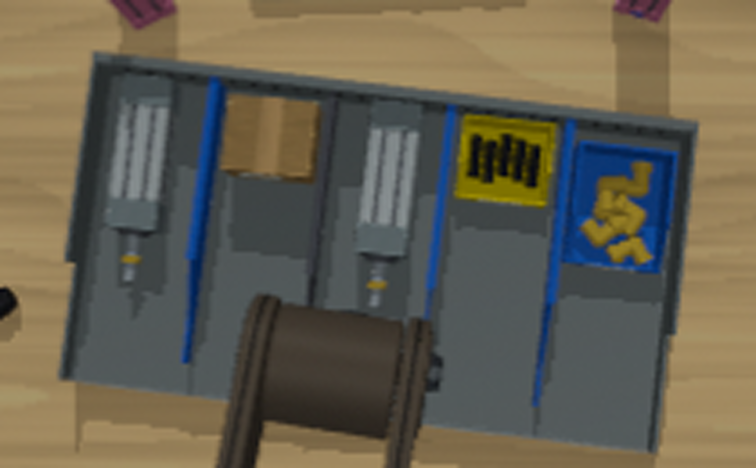

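```bash
python3 -m crank '0 -30 -50 0 0 0; 0 -55 -30 0 0 0; 0 -55 -20 0 0 0; 0 -50 0 0 0 0; 0 0 0 0 0 0';python3 -m crank '0 0 0 0 0 0; 0 0 0 0 0 0; 0 0 0 0 0 0; 0 0 0 0 0 0'
python3 - <<'E'
from h import *
import pickle
s=readout.get_state(); im=save('wrist','w11.png'); pickle.dump(s,open('w11.pkl','wb'))
a=im[100:250,180:320,::-1]; cv2.imwrite('pics/w11c.png',cv2.resize(a,None,fx=4,fy=4,interpolation=cv2.INTER_CUBIC)); print(s['eef_pos'])
for n in ['cylinder']: print(n,[(round(d['p'],2),np.round(np.array(d['xy'])*[512,384],1)) for d in optics.recognise('wrist',n)])
E
```

```text
time: 15.25
eef_pos: [0.6508, 0.0151, 0.3107]
tcp_rot: [-0.667, 0.745, 0.002, -0.002]
contact_force: [-1.1, -0.1, -0.3]
opening: 0.499
time: 15.75
eef_pos: [0.6476, 0.0162, 0.3171]
tcp_rot: [-0.667, 0.745, -0.0, 0.0]
contact_force: [0.6, 0.2, 0.7]
opening: 0.494
[0.64759762 0.01618648 0.31706493]
cylinder [(0.88, array([256. , 174.2])), (0.88, array([437.3,  11.8])), (0.71, array([37.6, 53.3]))]
```

View pics/w11.png

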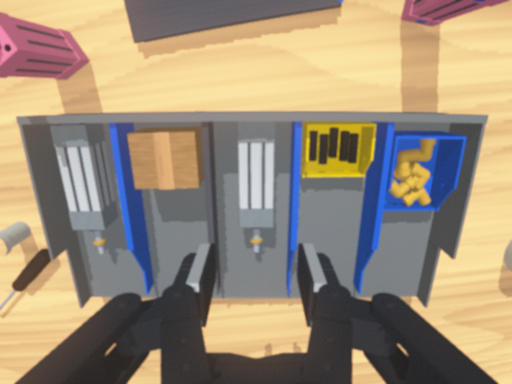

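View pics/w11c.png

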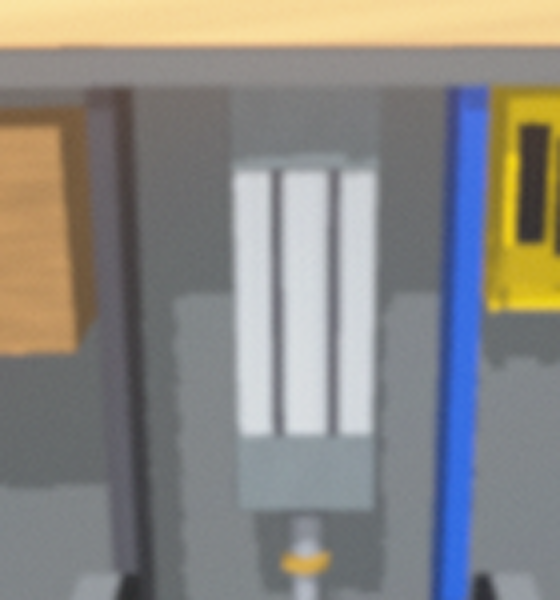

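Run:
```python
from fit import *
import pickle
s=pickle.load(open('w11.pkl','rb'))
q=lambda u,v:((u+.5)/4+180-.5,(v+.5)/4+100-.5)
f=watz(q(306,509),.079,s); b=watz(q(306,87),.097,s); b2=watz(q(306,90),.079,s)
p=r.x;c,sn=np.cos(p[2]),np.sin(p[2])
S=lambda w:(c*(w[0]-p[0])+sn*(w[1]-p[1]), -sn*(w[0]-p[0])+c*(w[1]-p[1]))
print('body front',S(f),'plate face at top',S(b),'len to plate',S(b)[0]-S(f)[0])
for u in (((238,180),(240,508)),((378,180),(373,508))):
    a,d=[watz(q(*k),.079,s) for k in u]; v=a-d; print('yaw rel shelf',np.arctan2(v[1],v[0])-p[2])
```

```text
body front (np.float64(0.005005648850416299), np.float64(-0.008008851831692589)) plate face at top (np.float64(0.14665704490566517), np.float64(-0.007871292954513543)) len to plate 0.14165139605524887
yaw rel shelf -0.010721769680884438
yaw rel shelf 0.004332937259897307
```

```bash
python3 -c "
from plant import ctrl
print(ctrl.sign_off())"
```

```text
the job is handed in; nothing more can be done
None
```

I tipped the grey cylinder in the middle lane towards the open front and pushed it back against the back plate, then handed the job in at about 16 s. No verdict was reported.

**How it was done:** I held it by its rod nut with the fingertips and let it down along an arc about its front bottom edge. Then I slid it back until it stopped against the plate, with the wrist force rising to about 15 N. After that I let go and backed off.

**Last checks:**
- **Flat:** downward movement stopped at the height expected for a cylinder lying flat, and the pictures agree.
- **Straight:** its axis is within about 0.01 rad of the lane.
- **Against the plate:** the body front measures 142 mm from the plate, against a true body length of 144 mm. That means no gap, within measuring error, and it lines up with the stored cylinder.
- **Surroundings:** the other stock and the pink look-alikes appear unmoved in the pictures. I did not measure their positions.

**What disagreed:**
- The shelf fit from the scene camera was 2 to 3 pixels off the top and wrist views, so I relied on the wrist view and the force stop.
- When I let go, one finger pressed sideways with about 20 N, probably against the fixed divider. Nothing visibly moved.

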